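# Build two stacked shoe heels on their jigs

## Task

Build up the two shoe heels on their jigs, first the wide one, then the narrow one: the larger of the two wide pieces goes on the wide jig and the smaller, flat-topped wide one on it, then likewise the two narrow pieces on the narrow jig. Each piece goes right way up with its flat front edge in line with the jig's flat front edge, and is pressed fully home over the studs below it (all front edges face roughly towards the robot at the start). Leave the white spool and the little round tin where they are, and let go of everything at the end.

Things in the scene. Friction and masses are not known exactly. Their poses are not given: they have to be found in the camera images.
- wide_jig: Wide heel jig, fixed: grey metal block of heel outline, 72 wide, 73 long (mm), flat top 30 above the bench, on a foot plate. Origin: under the middle of its flat front edge, at bench height; x to the rounded back. Brass studs on top at x 12, 36: 7 high, 8 thick, tapered to 4 (centre a piece up to 2 off). Home: piece's origin above the jig's, same heading, underside at 30 (lift), 48 (cap on it).
- narrow_jig: Narrow heel jig, fixed: grey metal block of heel outline, 50 wide, 55 long (mm), flat top 30 above the bench, on a foot plate. Origin: under the middle of its flat front edge, at bench height; x to the rounded back. Brass studs on top at x 10, 26: 7 high, 8 thick, tapered to 4 (centre a piece up to 2 off). Home: piece's origin above the jig's, same heading, underside at 30 (lift), 48 (cap on it).
- wide_lift: Wide lift, the largest: dark wooden heel piece, 64 wide, 68 long, 18 thick (mm), about 70 g. Flat front edge, rounded back. Origin: middle of the front edge on the underside; x to the back, z up. Sides straight from x 0 to 55; grip across at x 27. Underside: 2 sockets 10 wide, 9 deep, on the centre line at x 12, 36. Top: two brass studs like the jig's over them.
- wide_cap: Wide cap, second largest: dark wooden heel piece, 54 wide, 64 long, 12 thick (mm), about 40 g. Flat front edge, rounded back. Origin: middle of the front edge on the underside; x to the back, z up. Sides straight from x 0 to 53; grip across at x 27. Underside: 2 sockets 10 wide, 9 deep, on the centre line at x 12, 36. Top: flat, no studs.
- narrow_lift: Narrow lift, third in size: dark wooden heel piece, 44 wide, 51 long, 18 thick (mm), about 40 g. Flat front edge, rounded back. Origin: middle of the front edge on the underside; x to the back, z up. Sides straight from x 0 to 41; grip across at x 27. Underside: 2 sockets 10 wide, 9 deep, on the centre line at x 10, 26. Top: two brass studs like the jig's over them.
- narrow_cap: Narrow cap, the smallest: dark wooden heel piece, 34 wide, 47 long, 12 thick (mm), about 25 g. Flat front edge, rounded back. Origin: middle of the front edge on the underside; x to the back, z up. Sides straight from x 0 to 39; grip across at x 27. Underside: 2 sockets 10 wide, 9 deep, on the centre line at x 10, 26. Top: flat, no studs.
- spool: White thread spool standing on end, 40 mm across, 43 mm high, loose; origin in the middle of its underside. To be left alone.
- tin: Round steel tack tin with a brass lid, 56 mm across, 26 mm high, loose; origin in the middle of its underside. To be left alone.
There are look-alikes about, which are no part of the job. What is shaped like the narrow_jig but purple or red is not meant. Leave any purple look-alike of the narrow_lift alone.

How it is judged:
By the outcome, as a careful person would: the job done as asked, in the order asked, and still so for the second after the job is handed in, with the robot touching nothing.
It also fails if it takes over 106 s, if anything falls off the work surface, if the arm or the gripper's body presses on something with over 40 N, if the wrist force passes 120 N, or if a joint passes its speed limit or range.

## Robot

A 6-joint arm with a two-finger parallel gripper is mounted at the origin on the work surface. World frame = base frame: x ahead of the robot, y to its left, z up, the work surface at z = 0. Lengths are in mm, angles in rad, forces in N, time in s.
With the tool pointing down it reaches from about 300 to 775 mm from the base axis. Payload 14.6 kg.
Tool frame: the origin (TCP) lies on the centre line of the jaws, within the pads' length; the fingertips stand 8 mm ahead of it and the grasp point (between the pads) lies 11 mm behind it; z points along the fingers, y is the line along which they close (so a half turn about z gives the same grasp; the last joint's range is limited). The gripper opens to 94 mm and grips with 3 to 60 N. Pads are 16 mm wide; open, the fingers measure 119 mm over their backs; the gripper's body (75 mm by 177 mm) begins 78 mm behind the grasp point.
Start: joints at [-1.301, 0.3, 1.521, -0, 1.321, -0.067], TCP at [181.75, -519.092, 213.446] pointing down, gripper open.
Joint ranges: [-3.03, 3.03], [-0.79, 2.21], [0.23, 2.52], [-1.04, 4.18], [0, 3.07], [-2.55, 2.55]. Speed limits (rad/s): [2.22, 2.22, 2.57, 3.14, 3.14, 3.14].

## Interface

Orientations are given as [roll, pitch, yaw] about the fixed x, y, z axes, in that order (R = Rz(yaw) Ry(pitch) Rx(roll)).
In Python, from cell import manip gives the robot as it stands.
- The arm moves only by the tool jog_arm, never from a script. Its argument "rows" is one flat list of numbers, 7 for each row, row after row: the shift along the world's x, y, z in cm, then the turn, a rotation vector about the world's x, y, z in rad, then the closure, from 0 (fully open) to 1 (shut). In form: [dx, dy, dz, rx, ry, rz, fingers, dx, dy, dz, rx, ry, rz, fingers, ...]. A call has 1 to 20 rows; each row shifts and turns the commanded pose from where the row before left it; what a row does not reach is not made up. A row lasts 1/12 s, in which the tool goes at most 41.7 mm and 7.16 degrees, less where a joint would pass 70% of its speed; a pose out of reach is approached as far as the arm can. A call with a gripper value outside its range is refused whole. The fingers move at their own pace and stop on an object; "newtons" is the grip in N (left out, the last holds). Time passes only in rows, so rows that do not move let the fingers close. It gives the time, the measured TCP pose, the force, the opening and the grip force at its end, in the units of the state.
- manip.read_state(): the state, without advancing time (a new reading comes with each control period).
- manip.camera(name): name is "side" or "top" or "wrist"; returns (picture, depth): 400x640x3 uint8, blue, green, red; 400x640 float32, mm along the optical axis (not along the pixel's ray), 0 where there is no reading.
- manip.camera_model(name): a dict with "K" (3x3 intrinsics, pixels), "R" (3x3) and "t" (3): a world point X has camera coordinates R X + t. Camera axes: x right, y down, z forward; pixel columns grow to the right and rows downward; lengths in mm; the calibration is good to about 2 mm. A picture is of the moment at which its call begins: read the wrist's pose just before it. camera_model takes no time and is no camera call; for the wrist camera it gives the pose at the moment of the call.
- manip.sign_off(): hands the job in; it is judged then, once.
The state is a dict: "clock": time; "joints": joint angles; "qd": joint speeds; "effort": joint torques, N m; "eef_pos": TCP position; "eef_rot": TCP orientation; "wrist_force": force on the tool from outside, world axes, zero at the start; "moment": the same for the moment, N m; "finger_gap": finger opening in mm; "finger_force": force on a finger pad.
Only numpy, scipy, OpenCV 4.12 (cv2) and the standard library are available. Lean on these libraries where they do the work, as an engineer would, in place of code of your own. Each camera call takes 0.05 s, during which the arm holds its last target. There are 200 camera calls.

## Working session

There is one attempt and no reset: what is moved stays moved. The work goes in short steps, Python scripts to look and compute and a tool call to move; the robot and the scene stay as the last step left them, time stands still between calls to the robot, and variables do not carry over. Pictures are saved under pics/ and viewed, at most 14 in all, crops included, and the job is handed in when it is done.

Besides the shell and the picture viewer there is one more tool, called after "Request:" as name(argument=value, ...) on one line, values as JSON. jog_arm: Moves the arm, as the interface text tells. Its arguments: {"type":"object","properties":{"rows":{"type":"array"},"newtons":{"type":"number"}},"required":["rows"]}

```bash
ls; mkdir -p pics; python3 - <<'E'
from cell import manip
import cv2,numpy as np
s=manip.read_state();print(s)
for n in("top","side"):
    m=manip.camera_model(n);print(n,m)
    p,d=manip.camera(n);cv2.imwrite(f"pics/{n}0.png",p);np.save(f"pics/{n}0.npy",d);print((d>0).mean())
E
```

```text
pics
{'clock': 0.0, 'joints': array([-1.30060682e+00,  3.00489183e-01,  1.52157466e+00,  1.05402930e-05,
        1.32071997e+00, -6.66124026e-02]), 'qd': array([ 0.00054705,  0.00022959,  0.00019612,  0.00060669, -0.00097699,
        0.00193013]), 'effort': array([-1.02736911e-03, -5.31805015e+01, -3.52732480e+01,  7.07761617e-02,
        2.43626320e-02, -1.29129930e-04]), 'eef_pos': array([ 181.68342745, -518.85361778,  212.87912854]), 'eef_rot': array([-3.14040481e+00, -8.94742807e-05,  3.36799239e-01]), 'wrist_force': array([-1.05878614, -0.26425141,  0.01583655]), 'moment': array([-0.02925115,  0.04869531, -0.0015986 ]), 'finger_force': 0.0, 'finger_gap': 93.80368470513096}
top {'K': array([[417.21323006,   0.        , 318.86799468],
       [  0.        , 417.21323006, 197.84487247],
       [  0.        ,   0.        ,   1.        ]]), 'R': array([[-0.02132969, -0.99975009, -0.00669271],
       [-0.99546581,  0.02185802, -0.09257455],
       [ 0.0926977 ,  0.00468778, -0.99568326]]), 't': array([   3.03613793,  535.50245636, 1003.74547713])}
0.99590234375
side {'K': array([[466.7805051 ,   0.        , 327.6931359 ],
       [  0.        , 466.7805051 , 202.48374594],
       [  0.        ,   0.        ,   1.        ]]), 'R': array([[-0.84018639, -0.54228526,  0.00367675],
       [-0.35821851,  0.54988796, -0.75452152],
       [ 0.4071441 , -0.63525579, -0.65626501]]), 't': array([441.56846942, 211.9939352 , 803.16368416])}
0.9960234375
```

View pics/top0.png

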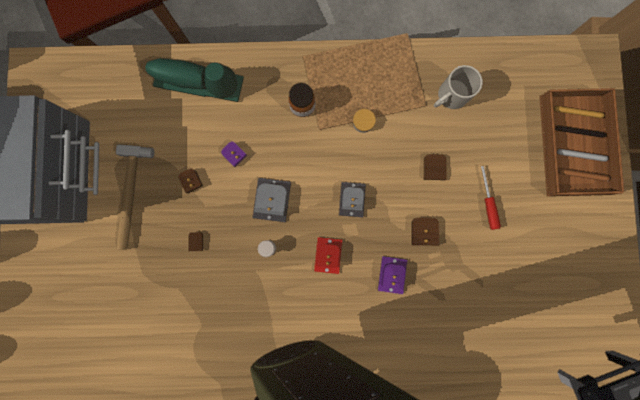

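View pics/side0.png

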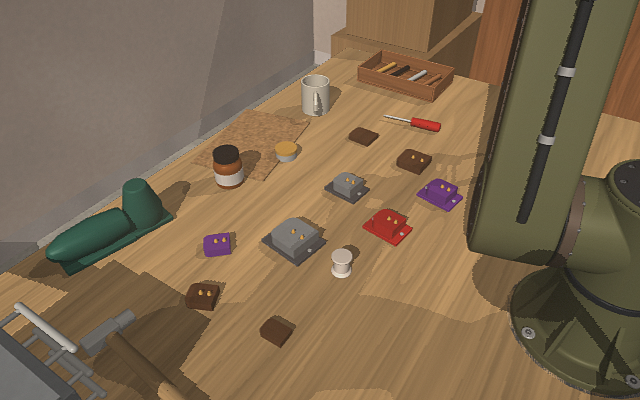

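The top view shows wide jig (272,199), narrow jig (352,199), wide lift (425,231), wide cap (435,167), narrow lift (190,180) and narrow cap (196,241). The tin is at (364,120) and the spool at (266,248). The red (328,255) and purple (393,275; 233,153) look-alikes are to be left alone. The side view agrees.

```bash
cat > h.py <<'E'
from cell import manip
import cv2,numpy as np
def cloud(d,m):
    K,R,t=m["K"],np.array(m["R"]),np.array(m["t"])
    v,u=np.mgrid[:d.shape[0],:d.shape[1]]
    c=np.stack([(u-K[0,2])/K[0,0]*d,(v-K[1,2])/K[1,1]*d,d],-1)
    return (c-t)@R
def proj(X,m):
    c=np.asarray(X)@np.array(m["R"]).T+m["t"];c=c@np.array(m["K"]).T
    return c[...,:2]/c[...,2:]
def plane(uv,z,m):
    "world point of pixel uv at height z"
    R=np.array(m["R"]);o=-R.T@m["t"]
    r=np.linalg.solve(np.array(m["K"]),[uv[0],uv[1],1])@R
    return o+r*(z-o[2])/r[2]
E
python3 - <<'E'
from h import *
for n in("top","side"):
    m=manip.camera_model(n);P=cloud(np.load(f"pics/{n}0.npy"),m);z=P[...,2]
    print(n,"bench",np.median(z[(abs(P[...,0]-500)<150)&(abs(P[...,1])<300)]))
    mask=((z>7)&(z<60)&(P[...,0]>300)&(P[...,0]<760)&(abs(P[...,1])<400)).astype(np.uint8)
    k,l,st,ce=cv2.connectedComponentsWithStats(mask)
    for i in range(1,k):
        if st[i,4]<80: continue
        s=(l==i);zz=z[s];top=s&(z>np.percentile(zz,60)-4)&(z<np.percentile(zz,60)+3)
        q=P[top][:,:2].astype(np.float32);r=cv2.minAreaRect(q)
        print(ce[i].round(),"z60 %.0f max %.0f"%(np.percentile(zz,60),zz.max()),"c",np.round(r[0]),"size",np.round(r[1]),"ang",round(r[2],1))
m=manip.camera_model("wrist");R=np.array(m["R"]);print(m, -R.T@m["t"])
E
```

```text
top bench 0.7258980809701426
[302. 111.] z60 48 max 60 c [753.  31.] size [49. 12.] ang 88.4
[363. 120.] z60 26 max 31 c [ 730. -124.] size [53. 54.] ang 88.2
[233. 153.] z60 19 max 28 c [656. 207.] size [52. 43.] ang 43.9
[435. 167.] z60 12 max 17 c [ 610. -300.] size [54. 65.] ang 86.8
[189. 180.] z60 19 max 28 c [590. 316.] size [51. 45.] ang 23.8
[271. 199.] z60 30 max 37 c [536. 112.] size [72. 73.] ang 81.3
[352. 199.] z60 29 max 40 c [533. -90.] size [50. 55.] ang 84.1
[425. 231.] z60 18 max 27 c [ 449. -268.] size [65. 66.] ang 87.8
[195. 241.] z60 13 max 18 c [436. 301.] size [45. 35.] ang 0.4
[327. 255.] z60 29 max 39 c [395. -27.] size [50. 55.] ang 84.0
[265. 248.] z60 44 max 47 c [416. 122.] size [37. 38.] ang 65.8
[392. 275.] z60 29 max 38 c [ 344. -184.] size [50. 55.] ang 80.3
side bench 0.6879019583542445
[363. 135.] z60 12 max 16 c [ 610. -300.] size [57. 67.] ang 85.9
[286. 150.] z60 26 max 30 c [ 731. -125.] size [52. 60.] ang 37.1
[413. 160.] z60 18 max 27 c [ 449. -266.] size [71. 68.] ang 0.1
[235. 175.] z60 42 max 60 c [752.  33.] size [50. 12.] ang 85.6
[347.
[... 258 characters left out ...]
 243.] z60 18 max 26 c [656. 208.] size [51. 47.] ang 45.5
[341. 261.] z60 43 max 46 c [416. 124.] size [38. 39.] ang 83.5
[201. 295.] z60 18 max 28 c [590. 317.] size [52. 46.] ang 24.8
[275. 331.] z60 12 max 16 c [436. 303.] size [48. 36.] ang 1.1
{'K': array([[303.88352142,   0.        , 319.1001832 ],
       [  0.        , 303.88352142, 196.86130809],
       [  0.        ,   0.        ,   1.        ]]), 'R': array([[ 3.29893384e-01, -9.44018012e-01, -5.89614793e-04],
       [-9.03142057e-01, -3.15790687e-01,  2.90879128e-01],
       [-2.74781331e-01, -9.54265941e-02, -9.56759628e-01]]), 't': array([-549.82106475,  -30.54383646,  392.01250566])} [ 261.51462672 -491.27802941  383.62212086]
```

Request:
jog_arm(rows=[2.22,2.09,-0.86,0,0,-0.0314,0,2.22,2.09,-0.86,0,0,-0.0314,0,2.22,2.09,-0.86,0,0,-0.0314,0,2.22,2.09,-0.86,0,0,-0.0314,0,2.22,2.09,-0.86,0,0,-0.0314,0,2.22,2.09,-0.86,0,0,-0.0314,0,2.22,2.09,-0.86,0,0,-0.0314,0,2.22,2.09,-0.86,0,0,-0.0314,0,2.22,2.09,-0.86,0,0,-0.0314,0,2.22,2.09,-0.86,0,0,-0.0314,0,2.22,2.09,-0.86,0,0,-0.0314,0,2.22,2.09,-0.86,0,0,-0.0314,0,0,0,0,0,0,0,0,0,0,0,0,0,0,0])

```text
clock: 1.27
eef_pos: [448.5, -267.2, 109.5]
eef_rot: [-3.141, 0.001, -0.037]
wrist_force: [-0.2, -0.8, 0.2]
finger_gap: 94.2
finger_force: 0.0
```

```bash
cat >> h.py <<'E'
def look(name):
    s=manip.read_state();m=manip.camera_model("wrist");p,d=manip.camera("wrist")
    cv2.imwrite(f"pics/{name}.png",p);np.savez(f"pics/{name}.npz",p=p,d=d,K=m["K"],R=m["R"],t=m["t"],pos=s["eef_pos"],rot=s["eef_rot"])
    return np.load(f"pics/{name}.npz")
def rect(f,zt,c,r=60,tol=4):
    "min rectangle of the level at zt near c: centre,sides,heading, studs"
    P=cloud(f["d"],f);z=P[...,2];near=np.hypot(P[...,0]-c[0],P[...,1]-c[1])<r
    M=(near&(abs(z-zt)<tol)).astype(np.uint8)
    k,l,st,_=cv2.connectedComponentsWithStats(M);b=1+np.argmax(st[1:,4]);M=l==b
    q=P[M];a=cv2.minAreaRect(q[:,:2].astype(np.float32))
    S=near&(z>zt+4.5)&(z<zt+12)
    return a,np.median(q[:,2]),P[S],M
E
python3 - <<'E'
from h import *
f=look("w_wl")
a,z,S,M=rect(f,18,(449,-268));print(a,z,len(S),S.mean(0))
P=cloud(f["d"],f);print("bench",np.median(P[...,2]),"noise",P[M][:,2].std())
print(proj([[449-34,-268,18],[449+34,-268,18]],f))
E
```

```text
((448.3192138671875, -269.0745849609375), (64.24577331542969, 68.58050537109375), 87.95223236083984) 17.40750151554879 54 [ 439.25209922 -268.74525666   24.00248174]
bench -0.09988737691800134 noise 0.7537441748278649
[[320.89198365 235.81968607]
 [318.06423632 164.30066755]]
```

View pics/w_wl.png

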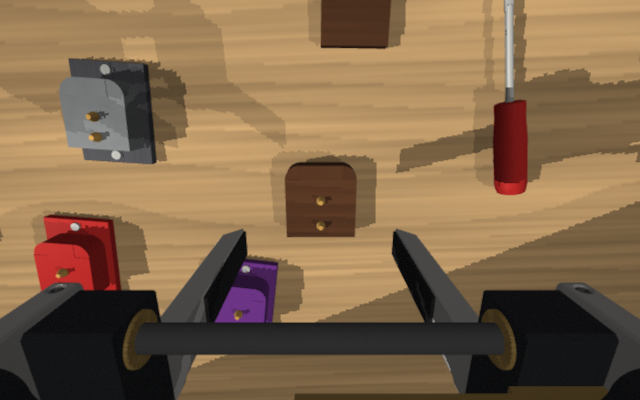

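The wrist view shows the wide lift at (320,200). Its front edge is at row 236 and its studs at (320,201) and (320,226). Depth gives a top of 17.4 mm and 64.2 × 68.6 mm, which matches the text. I'll tour the other things the same way.

Request:
jog_arm(rows=[3.23,-0.65,0,0,0,-0.004,0,3.23,-0.65,0,0,0,-0.004,0,3.23,-0.65,0,0,0,-0.004,0,3.23,-0.65,0,0,0,-0.004,0,3.23,-0.65,0,0,0,-0.004,0,0,0,0,0,0,0,0,0,0,0,0,0,0,0])

```text
clock: 1.9
eef_pos: [609.4, -301.8, 109.4]
eef_rot: [-3.141, 0.001, -0.06]
wrist_force: [-0.5, 0.7, -0.2]
finger_gap: 94.1
finger_force: 0.0
```

```bash
python3 - <<'E'
from h import *
f=look("w_wc")
a,z,S,M=rect(f,12,(610,-300));print(a,z,f["pos"],f["rot"])
E
```

```text
((609.6143188476562, -302.3460693359375), (53.92844772338867, 64.5714340209961), 86.8579330444336) 11.414218704064549 [ 609.43820015 -301.84789929  109.35606225] [-3.14130040e+00  8.89541182e-04 -6.03499248e-02]
```

Request:
jog_arm(rows=[-1.28,3.49,0,0,0,-0.0078,0,-1.28,3.49,0,0,0,-0.0078,0,-1.28,3.49,0,0,0,-0.0078,0,-1.28,3.49,0,0,0,-0.0078,0,-1.28,3.49,0,0,0,-0.0078,0,-1.28,3.49,0,0,0,-0.0078,0,0,0,0,0,0,0,0,0,0,0,0,0,0,0])

```text
clock: 2.62
eef_pos: [531.7, -90.8, 111.3]
eef_rot: [3.141, -0.001, -0.105]
wrist_force: [-0.2, -0.1, -0.8]
finger_gap: 94.0
finger_force: 0.0
```

```bash
python3 - <<'E'
from h import *
f=look("w_nj")
a,z,S,M=rect(f,30,(533,-90),50);print(a,z,S.mean(0),f["pos"],f["rot"])
E
```

```text
((532.5968017578125, -91.39209747314453), (50.11953353881836, 55.13557052612305), 83.92398071289062) 29.400866051571604 [523.85542064 -90.48285345  35.85321248] [531.71818146 -90.79550256 111.30388999] [ 3.14132834e+00 -1.17808494e-03 -1.05345917e-01]
```

Request:
jog_arm(rows=[0.05,3.37,0,0,0,-0.008,0,0.05,3.37,0,0,0,-0.008,0,0.05,3.37,0,0,0,-0.008,0,0.05,3.37,0,0,0,-0.008,0,0.05,3.37,0,0,0,-0.008,0,0.05,3.37,0,0,0,-0.008,0,0,0,0,0,0,0,0,0,0,0,0,0,0,0])

```text
clock: 3.33
eef_pos: [536.0, 110.6, 110.3]
eef_rot: [3.141, -0.0, -0.154]
wrist_force: [0.2, 0.0, -0.3]
finger_gap: 93.9
finger_force: 0.0
```

```bash
python3 - <<'E'
from h import *
f=look("w_wj")
a,z,S,M=rect(f,30,(536,112));print(a,z,S.mean(0),f["pos"],f["rot"])
E
```

```text
((536.0206298828125, 110.82493591308594), (72.14922332763672, 74.00758361816406), 81.23760986328125) 29.37817665918316 [524.64214608 112.49809732  35.99297159] [536.03791769 110.64750469 110.25067161] [ 3.14149628e+00 -1.66309213e-04 -1.53834205e-01]
```

Request:
jog_arm(rows=[0.9,3.4,0,0,0,0.094,0,0.9,3.4,0,0,0,0.094,0,0.9,3.4,0,0,0,0.094,0,0.9,3.4,0,0,0,0.094,0,0.9,3.4,0,0,0,0.094,0,0.9,3.4,0,0,0,0.094,0,0,0,0,0,0,0,0,0,0,0,0,0,0,0])

```text
clock: 4.05
eef_pos: [590.5, 314.0, 109.5]
eef_rot: [3.141, 0.001, 0.409]
wrist_force: [0.4, -0.2, -1.0]
finger_gap: 93.8
finger_force: 0.0
```

```bash
python3 - <<'E'
from h import *
f=look("w_nl")
a,z,S,M=rect(f,18,(590,316),50);print(a,z,S.mean(0),f["pos"],f["rot"])
E
```

```text
((589.941162109375, 315.75640869140625), (51.52238464355469, 44.01243209838867), 24.642654418945312) 17.43273482470486 [583.21306542 312.54740809  24.05620262] [590.51169133 313.96020099 109.49048449] [3.14137511e+00 7.60569561e-04 4.08824636e-01]
```

Request:
jog_arm(rows=[-3.85,-0.4,0,0,0,-0.104,0,-3.85,-0.4,0,0,0,-0.104,0,-3.85,-0.4,0,0,0,-0.104,0,-3.85,-0.4,0,0,0,-0.104,0,0,0,0,0,0,0,0,0,0,0,0,0,0,0])

```text
clock: 4.6
eef_pos: [435.4, 297.1, 111.0]
eef_rot: [-3.141, -0.001, -0.009]
wrist_force: [0.0, -0.5, -0.3]
finger_gap: 93.9
finger_force: 0.0
```

```bash
python3 - <<'E'
from h import *
f=look("w_nc")
a,z,S,M=rect(f,12,(436,301),50);print(a,z,f["pos"],f["rot"])
t=[cv2.resize(np.load(f"pics/{n}.npz")["p"][100:300,180:460],None,fx=1.4,fy=1.4) for n in("w_wc","w_nj","w_wj","w_nl","w_nc")]
t.append(t[0]*0);cv2.imwrite("pics/m1.png",np.vstack([np.hstack(t[:2]),np.hstack(t[2:4])]));cv2.imwrite("pics/m2.png",t[4])
E
```

```text
((436.0580749511719, 301.387451171875), (47.5001335144043, 33.56257629394531), 0.1524142622947693) 11.372924990613384 [435.3824897  297.10565833 111.03156169] [-3.14142403e+00 -7.20729274e-04 -8.58367437e-03]
```

View pics/m1.png

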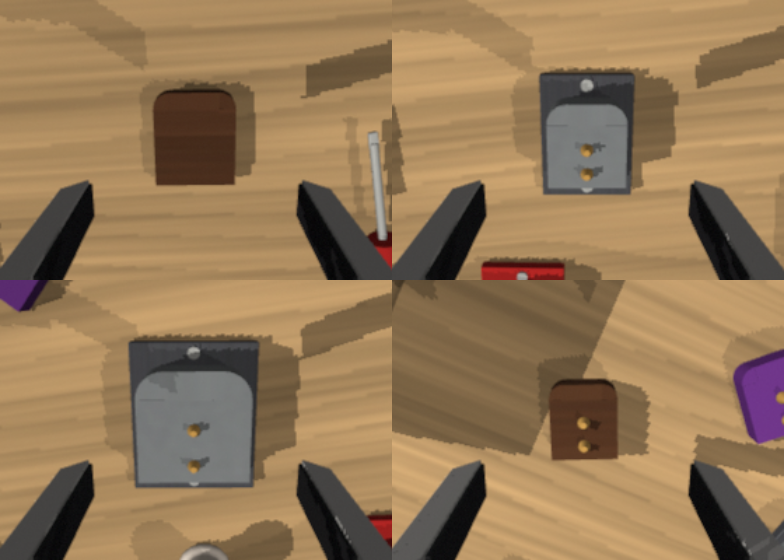

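View pics/m2.png

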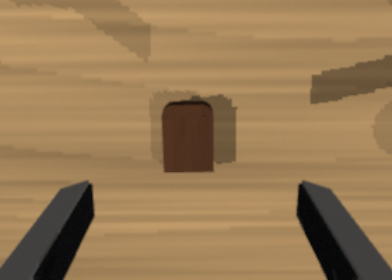

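The montage shows the wide cap (195,137), narrow jig (587,147), wide jig (193,428) and narrow lift (583,419). The narrow cap is alone in the second picture at (188,137). All are right way up with front edges towards the robot, and the sizes match within 1 mm. Next I check whether the wrist camera's model follows the noisy pose reading or the commanded pose.

```bash
python3 - <<'E'
from h import *
from scipy.spatial.transform import Rotation as Ro
cmd=dict(w_wl=(448.15,-268.29,110.25,-.040),w_wc=(609.65,-300.79,110.25,-.060),w_nj=(532.85,-91.39,110.25,-.1068),w_wj=(535.85,110.81,110.25,-.1548),w_nl=(589.85,314.81,110.25,.4092),w_nc=(435.85,298.81,110.25,-.0068))
for n,c in cmd.items():
    f=np.load(f"pics/{n}.npz");C=-f["R"].T@f["t"]
    T=Ro.from_euler("xyz",[np.pi,0,c[3]]);T2=Ro.from_euler("xyz",f["rot"])
    print(n,"cmd",T.inv().apply(C-c[:3]).round(2),"meas",T2.inv().apply(C-f["pos"]).round(2))
# independent top-camera fits
f=dict(d=np.load("pics/top0.npy"),**manip.camera_model("top"))
for n,z,c,r in(("wl",18,(449,-268),60),("wc",12,(610,-300),60),("nj",30,(533,-90),50),("wj",30,(536,112),60),("nl",18,(590,316),50),("nc",12,(436,301),50)):
    a,zz,S,M=rect(f,z+.7,c,r);print(n,a)
E
```

```text
w_wl cmd [  85.09   -0.9  -169.83] meas [  84.56    0.27 -170.68]
w_wc cmd [  84.56    1.44 -169.67] meas [  84.55    0.3  -170.64]
w_nj cmd [  83.17   -0.35 -171.81] meas [  84.56    0.29 -170.66]
w_wj cmd [  84.77    0.34 -170.68] meas [  84.58    0.31 -170.66]
w_nl cmd [  84.87    1.16 -169.86] meas [ 8.4470e+01  1.2000e-01 -1.7068e+02]
w_nc cmd [  83.94    2.15 -171.48] meas [  84.52    0.26 -170.64]
wl ((449.37371826171875, -267.83941650390625), (65.12517547607422, 66.44140625), 87.77361297607422)
wc ((610.018310546875, -300.12359619140625), (54.1252555847168, 64.55998992919922), 86.6757583618164)
nj ((532.936279296875, -90.37197875976562), (49.92633819580078, 55.225101470947266), 84.06295013427734)
wj ((536.2672119140625, 111.78682708740234), (72.30680847167969, 72.85050201416016), 81.33554077148438)
nl ((589.5234985351562, 316.2146301269531), (51.35635757446289, 44.724639892578125), 23.839122772216797)
nc ((436.0853576660156, 301.00146484375), (35.394161224365234, 44.596519470214844), 89.1632080078125)
```

The camera model follows the measured pose and the heights agree across all views, so the measured pose is real and I correct against it. Now to the wide lift.

Request:
jog_arm(rows=[0.04,-3.77,0,0,0,-0.0018,0,0.04,-3.77,0,0,0,-0.0018,0,0.04,-3.77,0,0,0,-0.0018,0,0.04,-3.77,0,0,0,-0.0018,0,0.04,-3.77,0,0,0,-0.0018,0,0.04,-3.77,0,0,0,-0.0018,0,0.04,-3.77,0,0,0,-0.0018,0,0.04,-3.77,0,0,0,-0.0018,0,0.04,-3.77,0,0,0,-0.0018,0,0.04,-3.77,0,0,0,-0.0018,0,0.04,-3.77,0,0,0,-0.0018,0,0.04,-3.77,0,0,0,-0.0018,0,0.04,-3.77,0,0,0,-0.0018,0,0.04,-3.77,0,0,0,-0.0018,0,0.04,-3.77,0,0,0,-0.0018,0,0,0,-3.5,0,0,0,0,0,0,-3.5,0,0,0,0,0,0,0,0,0,0,0,0,0,0,0,0,0,0], newtons=30)

```text
clock: 6.23
eef_pos: [441.2, -267.5, 39.7]
eef_rot: [-3.14, 0.002, -0.035]
wrist_force: [-0.4, -0.6, 1.6]
finger_gap: 93.7
finger_force: 0.0
```

Request:
jog_arm(rows=[0,-0.13,-2,0,0,0,0,0,0,-0.95,0,0,0,0,0,0,0,0,0,0,0,0,0,0,0,0,0,1,0,0,0,0,0,0,1,0,0,0,0,0,0,1,0,0,0,0,0,0,1,0,0,0,0,0,0,1,0,0,0,0,0,0,1], newtons=30)

```text
clock: 6.98
eef_pos: [442.1, -268.1, 11.3]
eef_rot: [3.141, -0.001, -0.034]
wrist_force: [0.1, 0.4, 6.4]
finger_gap: 63.6
finger_force: 30.0
```

Request:
jog_arm(rows=[0,0,3.5,0,0,0,1,0,0,3.5,0,0,0,1,0.853,3.8,0,0,0,-0.0119,1,0.853,3.8,0,0,0,-0.0119,1,0.853,3.8,0,0,0,-0.0119,1,0.853,3.8,0,0,0,-0.0119,1,0.853,3.8,0,0,0,-0.0119,1,0.853,3.8,0,0,0,-0.0119,1,0.853,3.8,0,0,0,-0.0119,1,0.853,3.8,0,0,0,-0.0119,1,0.853,3.8,0,0,0,-0.0119,1,0.853,3.8,0,0,0,-0.0119,1,0,0,0,0,0,0,1,0,0,0,0,0,0,1,0,0,0,0,0,0,1])

```text
clock: 8.23
eef_pos: [526.9, 111.7, 80.5]
eef_rot: [3.141, 0.001, -0.152]
wrist_force: [0.9, -0.2, -0.5]
finger_gap: 63.7
finger_force: 30.0
```

```bash
python3 - <<'E'
from h import *
f=look("h_wl");print(f["pos"],f["rot"])
T=f["pos"];zt=T[2]+6.7
a,z,S,M=rect(f,zt,T[:2]);print(a,z,"bottom",z-18,S.mean(0))
E
```

```text
[526.85420647 111.6714717   80.52178819] [ 3.14127784e+00  5.71221405e-04 -1.52287033e-01]
((532.9761352539062, 110.11333465576172), (87.4752197265625, 69.08985137939453), 81.21763610839844) 86.61601011970839 bottom 68.61601011970839 [530.71815776 111.12355032  94.92530047]
```

Checked in hand: the TCP sits at piece x 27.7, with its underside at about 69. I go down to just above the studs.

Request:
jog_arm(rows=[0.05,0.05,-1.5,0,0,0,1,0,0,-1.5,0,0,0,1,0,0,0,0,0,0,1,0,0,0,0,0,0,1])

```text
clock: 8.62
eef_pos: [527.3, 111.4, 50.6]
eef_rot: [3.141, 0.001, -0.154]
wrist_force: [0.0, 0.1, -0.1]
finger_gap: 63.3
finger_force: 30.0
```

Request:
jog_arm(rows=[0,0.07,-0.3,0,0,0,1,0,0,-0.3,0,0,0,1,0,0,-0.3,0,0,0,1,0,0,0,0,0,0,1,0,0,0,0,0,0,1])

```text
clock: 9.03
eef_pos: [527.6, 113.2, 41.8]
eef_rot: [-3.142, 0.0, -0.153]
wrist_force: [0.6, 0.3, -0.7]
finger_gap: 63.9
finger_force: 30.0
```

Request:
jog_arm(rows=[0,0,-0.1,0,0,0,1,0,0,-0.1,0,0,0,1,0,0,0,0,0,0,1])

```text
clock: 9.28
eef_pos: [527.9, 113.3, 41.3]
eef_rot: [-3.142, -0.001, -0.153]
wrist_force: [-8.9, -1.9, 17.9]
finger_gap: 64.1
finger_force: 30.0
```

Request:
jog_arm(rows=[0,0,0,0,0,0,0.1,0,0,0,0,0,0,0.1,0,0,0,0,0,0,0,0,0,0,0,0,0,0,0,0,2,0,0,0,0,0,0,3.5,0,0,0,0,0,0,3.5,0,0,0,0,0,0,0,0,0,0,0])

```text
clock: 9.95
eef_pos: [530.2, 113.6, 136.0]
eef_rot: [-3.139, -0.009, -0.153]
wrist_force: [-0.2, -0.0, 0.5]
finger_gap: 94.1
finger_force: 0.0
```

```bash
python3 - <<'E'
from h import *
f=look("p_wl");print(f["pos"],f["rot"])
a,z,S,M=rect(f,47.5,(534,111));print(a,z,S.mean(0))
print(a[0]-34*np.array([.9883,-.1523]),"want",(499.95,116.38))
cv2.imwrite("pics/p_wl_c.png",cv2.resize(f["p"][100:330,180:460],None,fx=2,fy=2))
E
```

```text
[530.1979642  113.61665928 136.01224356] [-3.13891553 -0.00868696 -0.15274496]
((533.9802856445312, 111.40220642089844), (64.1465072631836, 68.24275207519531), 81.21929931640625) 47.402007304519714 [525.5080303  112.65617901  53.67944672]
[500.37808564 116.58040642] want (499.95, 116.38)
```

View pics/p_wl_c.png

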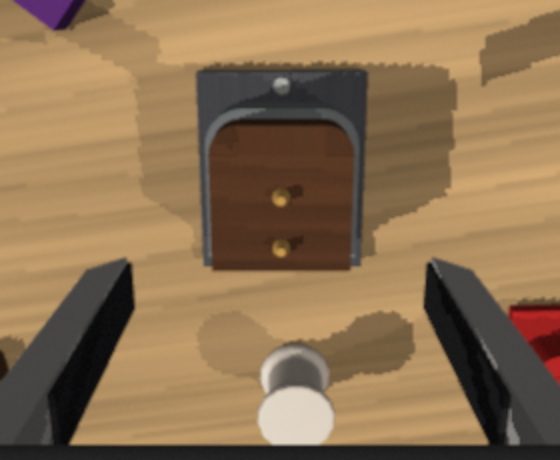

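The lift is home: its top is at 47.4 mm (bias −0.6) and its front edge lies within 0.5 mm of the jig's. Next is the wide cap.

Request:
jog_arm(rows=[0.676,-3.78,0,0,0,0.0089,0,0.676,-3.78,0,0,0,0.0089,0,0.676,-3.78,0,0,0,0.0089,0,0.676,-3.78,0,0,0,0.0089,0,0.676,-3.78,0,0,0,0.0089,0,0.676,-3.78,0,0,0,0.0089,0,0.676,-3.78,0,0,0,0.0089,0,0.676,-3.78,0,0,0,0.0089,0,0.676,-3.78,0,0,0,0.0089,0,0.676,-3.78,0,0,0,0.0089,0,0.676,-3.78,0,0,0,0.0089,0,0,0,-3.3,0,0,0,0,0,0,-3.3,0,0,0,0,0,0,-3.3,0,0,0,0,0,0,0,0,0,0,0,0,0,0,0,0,0,0])

```text
clock: 11.33
eef_pos: [601.1, -302.0, 28.9]
eef_rot: [-3.14, 0.004, -0.055]
wrist_force: [0.1, 0.7, 0.0]
finger_gap: 93.9
finger_force: 0.0
```

Request:
jog_arm(rows=[0.35,0,-1,0,0,0,0,0,0,-0.85,0,0,0,0,0,0,0,0,0,0,0,0,0,0,0,0,0,1,0,0,0,0,0,0,1,0,0,0,0,0,0,1,0,0,0,0,0,0,1,0,0,0,0,0,0,1,0,0,0,0,0,0,1,0,0,0,0,0,0,1])

```text
clock: 12.17
eef_pos: [605.6, -302.6, 12.4]
eef_rot: [3.142, -0.0, -0.055]
wrist_force: [-0.1, 0.6, 0.5]
finger_gap: 53.4
finger_force: 30.0
```

Request:
jog_arm(rows=[0,0,2.8,0,0,0,1,0,0,2.8,0,0,0,1,0,0,2.8,0,0,0,1,-0.706,3.77,0,0,0,-0.0089,1,-0.706,3.77,0,0,0,-0.0089,1,-0.706,3.77,0,0,0,-0.0089,1,-0.706,3.77,0,0,0,-0.0089,1,-0.706,3.77,0,0,0,-0.0089,1,-0.706,3.77,0,0,0,-0.0089,1,-0.706,3.77,0,0,0,-0.0089,1,-0.706,3.77,0,0,0,-0.0089,1,-0.706,3.77,0,0,0,-0.0089,1,-0.706,3.77,0,0,0,-0.0089,1,-0.706,3.77,0,0,0,-0.0089,1,0,0,0,0,0,0,1,0,0,0,0,0,0,1,0,0,0,0,0,0,1])

```text
clock: 13.58
eef_pos: [527.9, 111.8, 96.3]
eef_rot: [3.141, -0.0, -0.152]
wrist_force: [1.1, -0.5, -0.4]
finger_gap: 53.7
finger_force: 30.0
```

```bash
cat >> h.py <<'E'
def inhand(name,th,w,L):
    "piece x under the TCP and underside height, of a held piece th thick, w wide, L long"
    f=look(name);T=f["pos"];h=f["rot"][2];P=cloud(f["d"],f)
    e=np.array([np.cos(h),np.sin(h)]);n=np.array([-e[1],e[0]]);D=P[...,:2]-T[:2]
    x,y,z=D@e,D@n,P[...,2]
    zt=np.median(z[(abs(y)<w*.2)&(abs(x-15)<8)&(abs(z-T[2])<25)])
    s=(abs(y)<w*.35)&(abs(z-zt)<3)&(abs(x)<80)
    a,b=x[s].min(),x[s].max();print(T.round(1),h.round(3),"x %.1f..%.1f len %.1f (want %d) TCP at x=%.1f underside %.1f"%(a,b,b-a,L,L/2-(a+b)/2,zt-th+.6))
E
python3 -c "
from h import *
inhand('h_wc',12,54,64)"
```

```text
[527.9 111.8  96.3] -0.152 x -28.7..36.5 len 65.2 (want 64) TCP at x=28.1 underside 84.0
```

Request:
jog_arm(rows=[0,0.04,-1.3,0,0,0,1,0,0,-1.3,0,0,0,1,0,0,0,0,0,0,1,0,0,0,0,0,0,1])

```text
clock: 13.97
eef_pos: [527.9, 111.4, 70.0]
eef_rot: [3.141, 0.001, -0.154]
wrist_force: [-0.3, -0.1, -0.4]
finger_gap: 53.4
finger_force: 30.0
```

Request:
jog_arm(rows=[0,0.07,-0.3,0,0,0,1,0,0,-0.3,0,0,0,1,0,0,-0.3,0,0,0,1,0,0,-0.1,0,0,0,1,0,0,-0.1,0,0,0,1,0,0,0,0,0,0,1])

```text
clock: 14.47
eef_pos: [527.9, 113.1, 60.3]
eef_rot: [3.141, -0.0, -0.153]
wrist_force: [-6.4, -1.9, 13.0]
finger_gap: 53.7
finger_force: 30.0
```

Request:
jog_arm(rows=[0,0,-0.1,0,0,0,1,0,0,0,0,0,0,1])

```text
clock: 14.63
eef_pos: [528.0, 113.1, 60.2]
eef_rot: [3.141, -0.001, -0.153]
wrist_force: [-12.9, -3.5, 25.9]
finger_gap: 53.4
finger_force: 30.0
```

Request:
jog_arm(rows=[0,0,0,0,0,0,0.1,0,0,0,0,0,0,0.1,0,0,0,0,0,0,0,0,0,0,0,0,0,0,0,0,2,0,0,0,0,0,0,3,0,0,0,0,0,0,3,0,0,0,0,0,0,0,0,0,0,0,0,0,0,0,0,0,0,0,0,0,0,0,0,0])

```text
clock: 15.47
eef_pos: [527.5, 113.2, 137.4]
eef_rot: [3.141, 0.001, -0.153]
wrist_force: [-0.1, 0.7, -1.3]
finger_gap: 94.1
finger_force: 0.0
```

```bash
python3 - <<'E'
from h import *
f=look("p_wc");print(f["pos"],f["rot"])
a,z,S,M=rect(f,59.5,(532,111));print(a,z)
print(a[0]-32*np.array([.9883,-.1523]),"want",(499.95,116.38))
cv2.imwrite("pics/p_wc_c.png",cv2.resize(f["p"][100:330,180:460],None,fx=2,fy=2))
E
```

```text
[527.48303965 113.16667302 137.44814232] [ 3.14130952e+00  9.02682230e-04 -1.52786228e-01]
((531.512939453125, 111.74803161621094), (54.179439544677734, 64.89586639404297), 81.30184936523438) 59.37817654983815
[499.88733945 116.62163162] want (499.95, 116.38)
```

View pics/p_wc_c.png

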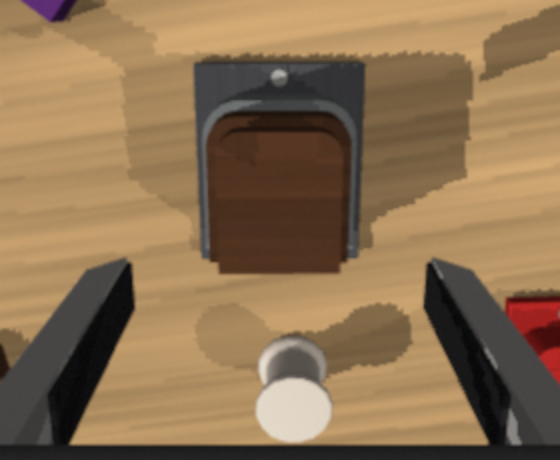

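The wide cap is home: its top is at 59.4 mm and its front edge is in line. Next is the narrow lift.

Request:
jog_arm(rows=[1.063,3.387,0,0,0,0.0972,0,1.063,3.387,0,0,0,0.0972,0,1.063,3.387,0,0,0,0.0972,0,1.063,3.387,0,0,0,0.0972,0,1.063,3.387,0,0,0,0.0972,0,1.063,3.387,0,0,0,0.0972,0,0,0,-3.4,0,0,0,0,0,0,-3.4,0,0,0,0,0,0,-3.4,0,0,0,0,0,0,0,0,0,0,0,0,0,0,0,0,0,0,0,0,0,0,0,0,0,0])

```text
invalid input
```

Request:
jog_arm(rows=[1.063,3.387,0,0,0,0.0972,0,1.063,3.387,0,0,0,0.0972,0,1.063,3.387,0,0,0,0.0972,0,1.063,3.387,0,0,0,0.0972,0,1.063,3.387,0,0,0,0.0972,0,1.063,3.387,0,0,0,0.0972,0,0,0,-3.4,0,0,0,0,0,0,-3.4,0,0,0,0,0,0,-3.4,0,0,0,0,0,0,0,0,0,0,0,0,0,0,0,0,0,0])

```text
clock: 16.43
eef_pos: [590.6, 315.9, 34.3]
eef_rot: [3.142, 0.005, 0.43]
wrist_force: [-0.5, 0.5, 1.6]
finger_gap: 94.1
finger_force: 0.0
```

Request:
jog_arm(rows=[0.05,0,-1.4,0,0,0,0,0,0,-1,0,0,0,0,0,0,0,0,0,0,0,0,0,0,0,0,0,1,0,0,0,0,0,0,1,0,0,0,0,0,0,1,0,0,0,0,0,0,1,0,0,0,0,0,0,1,0,0,0,0,0,0,1,0,0,0,0,0,0,1])

```text
clock: 17.27
eef_pos: [592.1, 316.5, 12.3]
eef_rot: [3.142, -0.0, 0.43]
wrist_force: [0.0, -0.2, 0.8]
finger_gap: 50.9
finger_force: 0.0
```

Request:
jog_arm(rows=[0,0,0,0,0,0,1,0,0,0,0,0,0,1,0,0,0,0,0,0,1,0,0,0,0,0,0,1])

```text
clock: 17.6
eef_pos: [592.1, 316.5, 12.3]
eef_rot: [-3.142, -0.0, 0.43]
wrist_force: [-0.1, -0.4, 1.2]
finger_gap: 43.9
finger_force: 30.0
```

Request:
jog_arm(rows=[0,0,2.8,0,0,0,1,0,0,2.8,0,0,0,1,0,0,2.8,0,0,0,1,-0.538,-3.71,0,0,0,-0.0487,1,-0.538,-3.71,0,0,0,-0.0487,1,-0.538,-3.71,0,0,0,-0.0487,1,-0.538,-3.71,0,0,0,-0.0487,1,-0.538,-3.71,0,0,0,-0.0487,1,-0.538,-3.71,0,0,0,-0.0487,1,-0.538,-3.71,0,0,0,-0.0487,1,-0.538,-3.71,0,0,0,-0.0487,1,-0.538,-3.71,0,0,0,-0.0487,1,-0.538,-3.71,0,0,0,-0.0487,1,-0.538,-3.71,0,0,0,-0.0487,1,0,0,0,0,0,0,1,0,0,0,0,0,0,1,0,0,0,0,0,0,1])

```text
clock: 19.02
eef_pos: [533.0, -91.4, 96.3]
eef_rot: [-3.141, -0.0, -0.105]
wrist_force: [0.6, 0.2, -1.2]
finger_gap: 44.0
finger_force: 30.0
```

```bash
python3 -c "
from h import *
inhand('h_nl',18,44,51)"
```

```text
[533.  -91.4  96.3] -0.105 x -28.7..23.8 len 52.5 (want 51) TCP at x=28.0 underside 84.0
```

Request:
jog_arm(rows=[0,0,-2.2,0,0,0,1,0,0,-2.2,0,0,0,1,0,0,0,0,0,0,1,0,0,0,0,0,0,1,0,0,0,0,0,0,1])

```text
clock: 19.48
eef_pos: [533.6, -91.1, 53.3]
eef_rot: [3.141, -0.001, -0.104]
wrist_force: [0.1, -0.2, -0.5]
finger_gap: 43.9
finger_force: 30.0
```

Request:
jog_arm(rows=[-0.06,-0.03,-0.3,0,0,-0.002,1,0,0,-0.3,0,0,0,1,0,0,-0.3,0,0,0,1,0,0,-0.2,0,0,0,1,0,0,-0.1,0,0,0,1,0,0,0,0,0,0,1,0,0,0,0,0,0,1])

```text
clock: 20.07
eef_pos: [532.6, -92.0, 42.1]
eef_rot: [3.142, -0.001, -0.107]
wrist_force: [-10.4, 2.5, 24.4]
finger_gap: 43.7
finger_force: 30.0
```

Request:
jog_arm(rows=[0,0,0,0,0,0,0.3,0,0,0,0,0,0,0.3,0,0,0,0,0,0,0,0,0,0,0,0,0,0,0,0,2,0,0,0,0,0,0,3.5,0,0,0,0,0,0,3.5,0,0,0,0,0,0,0,0,0,0,0,0,0,0,0,0,0,0,0,0,0,0,0,0,0])

```text
clock: 20.9
eef_pos: [532.0, -91.9, 129.5]
eef_rot: [-3.141, 0.001, -0.107]
wrist_force: [-0.5, -0.6, -0.3]
finger_gap: 93.8
finger_force: 0.0
```

```bash
python3 - <<'E'
from h import *
f=look("p_nl");print(f["pos"],f["rot"])
a,z,S,M=rect(f,47.5,(531,-91),50);print(a,z)
print(a[0]-25.5*np.array([.9944,-.1059]),"want",(505.25,-88.48))
cv2.imwrite("pics/p_nl_c.png",cv2.resize(f["p"][100:330,180:460],None,fx=2,fy=2))
E
```

```text
[532.01192976 -91.91002933 129.51787457] [-3.14148137e+00  7.98732810e-04 -1.07324285e-01]
((530.419921875, -92.41621398925781), (43.92021942138672, 51.12710952758789), 83.8481674194336) 47.391733701949306
[505.06272188 -89.71576399] want (505.25, -88.48)
```

View pics/p_nl_c.png

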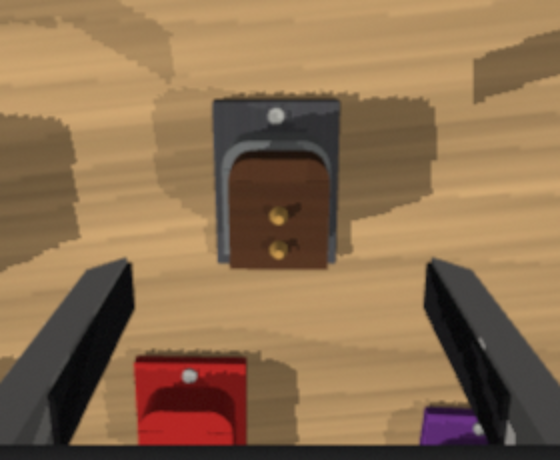

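The narrow lift is home: its top is at 47.4 mm and it sits within 1.3 mm. Last piece, the narrow cap.

Request:
jog_arm(rows=[-0.84,3.575,0,0,0,0.01,0,-0.84,3.575,0,0,0,0.01,0,-0.84,3.575,0,0,0,0.01,0,-0.84,3.575,0,0,0,0.01,0,-0.84,3.575,0,0,0,0.01,0,-0.84,3.575,0,0,0,0.01,0,-0.84,3.575,0,0,0,0.01,0,-0.84,3.575,0,0,0,0.01,0,-0.84,3.575,0,0,0,0.01,0,-0.84,3.575,0,0,0,0.01,0,-0.84,3.575,0,0,0,0.01,0,0,0,-3.2,0,0,0,0,0,0,-3.2,0,0,0,0,0,0,-3.2,0,0,0,0,0,0,0,0,0,0,0,0,0,0,0,0,0,0,0,0,0,0,0,0,0])

```text
clock: 22.37
eef_pos: [440.5, 301.5, 35.4]
eef_rot: [-3.141, -0.001, 0.002]
wrist_force: [0.2, 0.3, 0.3]
finger_gap: 93.9
finger_force: 0.0
```

Request:
jog_arm(rows=[-0.08,0,-1.4,0,0,0,0,0,0,-1.05,0,0,0,0,0,0,0,0,0,0,0,0,0,0,0,0,0,1,0,0,0,0,0,0,1,0,0,0,0,0,0,1,0,0,0,0,0,0,1,0,0,0,0,0,0,1,0,0,0,0,0,0,1,0,0,0,0,0,0,1,0,0,0,0,0,0,1,0,0,0,0,0,0,1,0,0,0,0,0,0,1,0,0,0,0,0,0,1,0,0,0,0,0,0,1,0,0,0,0,0,0,1])

```text
clock: 23.7
eef_pos: [439.1, 301.3, 9.8]
eef_rot: [-3.142, -0.0, 0.003]
wrist_force: [-1.1, -0.6, 0.0]
finger_gap: 33.6
finger_force: 30.0
```

Request:
jog_arm(rows=[0,0,2.9,0,0,0,1,0,0,2.9,0,0,0,1,0,0,2.9,0,0,0,1,0.84,-3.575,0,0,0,-0.0099,1,0.84,-3.575,0,0,0,-0.0099,1,0.84,-3.575,0,0,0,-0.0099,1,0.84,-3.575,0,0,0,-0.0099,1,0.84,-3.575,0,0,0,-0.0099,1,0.84,-3.575,0,0,0,-0.0099,1,0.84,-3.575,0,0,0,-0.0099,1,0.84,-3.575,0,0,0,-0.0099,1,0.84,-3.575,0,0,0,-0.0099,1,0.84,-3.575,0,0,0,-0.0099,1,0.84,-3.575,0,0,0,-0.0099,1,0,0,0,0,0,0,1,0,0,0,0,0,0,1,0,0,0,0,0,0,1])

```text
clock: 25.12
eef_pos: [531.3, -91.7, 96.5]
eef_rot: [-3.141, 0.0, -0.106]
wrist_force: [-0.1, 0.2, 0.0]
finger_gap: 33.4
finger_force: 30.0
```

```bash
python3 -c "
from h import *
inhand('h_nc',12,34,47)"
```

```text
[531.3 -91.7  96.5] -0.106 x -26.9..20.9 len 47.9 (want 47) TCP at x=26.5 underside 86.5
```

Request:
jog_arm(rows=[0.01,-0.02,-1.4,0,0,0,1,0,0,-1.4,0,0,0,1,0,0,0,0,0,0,1,0,0,0,0,0,0,1,0,0,0,0,0,0,1])

```text
clock: 25.58
eef_pos: [532.0, -91.6, 69.5]
eef_rot: [3.142, -0.001, -0.105]
wrist_force: [0.2, -0.3, 0.1]
finger_gap: 33.4
finger_force: 30.0
```

Request:
jog_arm(rows=[-0.05,-0.02,-0.3,0,0,-0.001,1,0,0,-0.3,0,0,0,1,0,0,-0.3,0,0,0,1,0,0,-0.2,0,0,0,1,0,0,-0.1,0,0,0,1,0,0,-0.1,0,0,0,1,0,0,0,0,0,0,1,0,0,0,0,0,0,1])

```text
clock: 26.25
eef_pos: [531.2, -92.4, 57.6]
eef_rot: [3.142, -0.0, -0.107]
wrist_force: [-12.4, 2.1, 25.9]
finger_gap: 33.7
finger_force: 30.0
```

Home height is reached with 26 N. I release, rise clear and check.

Request:
jog_arm(rows=[0,0,0,0,0,0,0.4,0,0,0,0,0,0,0.4,0,0,0,0,0,0,0,0,0,0,0,0,0,0,0,0,2,0,0,0,0,0,0,3.5,0,0,0,0,0,0,3.5,0,0,0,0,0,0,0,0,0,0,0,0,0,0,0,0,0,0,0,0,0,0,0,0,0])

```text
clock: 27.08
eef_pos: [530.8, -92.3, 144.8]
eef_rot: [-3.141, 0.001, -0.107]
wrist_force: [0.3, 0.6, -1.1]
finger_gap: 93.5
finger_force: 0.0
```

```bash
python3 - <<'E'
from h import *
f=look("p_nc");print(f["pos"],f["rot"],manip.read_state()["finger_gap"])
a,z,S,M=rect(f,59.5,(529,-91),50);print(a,z)
print(a[0]-23.5*np.array([.9944,-.1059]),"want",(505.25,-88.48))
p,d=manip.camera("side");cv2.imwrite("pics/end.png",p)
cv2.imwrite("pics/end_c.png",np.hstack([cv2.resize(f["p"][100:300,220:420],(400,400)),cv2.resize(p[130:330,200:400],(400,400))]))
E
```

```text
[530.76278158 -92.26261235 144.82639269] [-3.14141079e+00  1.09476025e-03 -1.07208454e-01] 94.07617497962244
((528.0232543945312, -92.27766418457031), (33.74711608886719, 47.51670837402344), 83.02875518798828) 59.368462923580616
[504.65485439 -89.78901418] want (505.25, -88.48)
```

View pics/end_c.png

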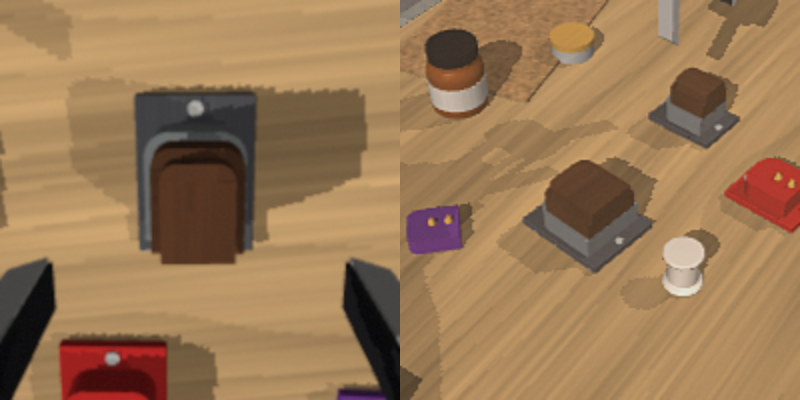

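The picture shows both heels stacked flush (wide at (590,195), narrow at (697,90)). The cap top is at 59.4 mm, the spool (683,265) and tin (572,42) are where they were, and the gripper is clear. I hand in.

```bash
python3 -c "
from cell import manip
print(manip.sign_off())"
```

```text
the job is handed in; nothing more can be done
None
```

Both heels are built on their jigs, wide then narrow: all four pieces measured pressed home and within about 1.5 mm of the jig position, spool and tin untouched, gripper open and clear, handed in at about 27 s.

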